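# Shut the marked air valve under the sliding cover

### The arm

A 6-joint arm with a two-finger parallel gripper is mounted at the origin on the work surface. World frame = base frame: x ahead of the robot, y to its left, z up, the work surface at z = 0. Lengths are in m, angles in rad, forces in N, time in s.
With the tool pointing down it reaches from about 0.425 to 0.95 m from the base axis. Payload 3.5 kg.
Tool frame: the origin (TCP) lies midway between the tips of the shut fingers; the grasp point (between the pads) lies 19 mm behind it; z points along the fingers, y is the line along which they close (so a half turn about z gives the same grasp; the last joint's range is limited). The gripper opens to 85 mm and grips with 20 to 120 N. Pads are 22 mm wide; open, the fingers measure 114 mm over their backs; the gripper's body (76 mm by 85 mm) begins 54 mm behind the grasp point. The pads swing forward as they close: fully open they stand 13 mm farther back than shut.
Start: joints at [-1.417, 0.286, 1.577, -0, 1.279, -0.15], TCP at [0.202, -0.644, 0.197] pointing down, gripper open.
Joint ranges: [-2.77, 2.77], [-0.9, 2.22], [0.21, 2.48], [-1.53, 4.67], [0.24, 2.81], [-2.84, 2.84]. Speed limits (rad/s): [2.79, 2.79, 3.14, 3.14, 3.14, 3.14].

### API

Orientations are given as a unit quaternion [x, y, z, w].
In Python, from plant import ctrl, cams, order gives the robot as it stands.
- The arm moves only by the tool move_arm, never from a script. Its argument "plan" is one flat list of numbers, 7 for each row, row after row: the shift along the world's x, y, z in mm, then the turn, a rotation vector about the world's x, y, z in degrees, then the finger opening in mm, from 0 to 85.4. A call has 1 to 12 rows; each row shifts and turns the commanded pose from where the row before left it; what a row does not reach is not made up. A row lasts 1/10 s, in which the tool goes at most 50 mm and 8.59 degrees, less where a joint would pass 70% of its speed; a pose out of reach is approached as far as the arm can. A call is refused whole if a number of a shift passes 50 or a number of a turn 8.59, either way. A call with a gripper value outside its range is refused whole. The fingers move at their own pace and stop on an object; "newtons" is the grip in N (left out, the last holds). Time passes only in rows, so rows that do not move let the fingers close. It gives the time, the measured TCP pose, the force, the opening and the grip force at its end, in the units of the state.
- ctrl.get_state(): the state, without advancing time (a new reading comes with each control period).
- cams.read_camera(name): name is "side" or "top"; returns a dict with "color" (384x512x3 uint8, red, green, blue), "fov_y" (degrees; the focal length in pixels is half the picture's height over the tangent of half this angle, whatever the lens; pixels are square), "cx", "cy" (the principal point, pixels), "origin" and "orientation" of the camera in the world. Camera axes: x right, y up, looking along -z (the intrinsics and any distortion apply to the point x, -y, -z); pixel columns grow to the right and rows downward; lengths in m; the calibration is good to about 2 mm. A picture is of the moment at which its call begins. There is no depth.
- order.sign_off(): hands the job in; it is judged then, once.
The state is a dict: "time": time; "qpos": joint angles; "dq": joint speeds; "joint_efforts": joint torques, N m; "eef_pos": TCP position; "tcp_rot": TCP orientation; "contact_force": force on the tool from outside, world axes, zero at the start; "wrist_torque": the same for the moment, N m; "opening": opening from 0.0 (shut) to 1.0 (fully open); "finger_force": force on a finger pad.
Only numpy, scipy, OpenCV 4.12 (cv2) and the standard library are available. Lean on these libraries where they do the work, as an engineer would, in place of code of your own. Each camera call takes 0.05 s, during which the arm holds its last target. There are 200 camera calls.

### The job

The air line with the round disc on its valve handle has to be shut off. Push the aluminium cover of the grey valve box all the way along its track, sliding it and not lifting it, then push the handle with the disc round until it is fully shut. Leave the cover open, the plain handle as it was, and the things standing around the box where they are.

Things in the scene. Friction and masses are not known exactly. Their poses are not given: they have to be found in the camera images.
- valve_box: Fixed grey steel compressed-air valve box, 160 (x) x 490 (y) x 79 mm high; origin: centre of its underside, on the table; z up, y along its length. Its -y half is an open well, its +y half a closed deck 69 mm high. Rails along both long sides, tops 70 mm above the table, carry the cover; lips on them and end walls rise to 79 mm. Between the end walls: y = -235 to +235 mm.
- well (a point): Middle of the well, on its floor 10 mm above the table. The well is 130 mm (x) by 220 mm (y), 60 mm deep below the rails: in the box's frame x = -65 to +65, y = -225 to -5 mm.
- cover: Loose flat aluminium cover on the rails, 144 (x) x 232 (y) x 6 mm, about 0.5 kg; slides along the box's y at a few newtons. Origin: centre of its underside, 70 mm above the table; axes as the box's. It starts over the well, centre near y = -112 mm in the box's frame; it slides to +y, over the deck, and is fully aside at y = +119 mm, against the end wall.
- cover_rib (a point): Centre of the upright rib on the middle of the cover, the place to push: 80 mm long along the box's x, 12 mm thick along y, 20 mm high (from 76 to 96 mm above the table). The point is 86 mm above the table.
- marked_handle (a joint): Angle of the marked valve's steel lever handle, rad: 0 = open, lever along the box's -x; it turns clockwise seen from above; pi/2 (at its stop) = shut, lever along the box's +y. Starts between 0 and 0.15. Stays where it is left; pushing at the disc takes about 2 to 3 N.
- marked_disc (a point): Centre of the round disc on the end of the marked handle, 57 mm above the table, 38 mm from the pivot. The disc is 32 mm across and 10 mm thick (52 to 62 mm above the table); the lever under it is 14 mm wide and 8 mm thick (44 to 52 mm above the table). The valve's brass body below reaches 42 mm above the table.
- marked_pivot (a point): Point on the vertical pivot axis of the marked handle, 48 mm above the table; it does not move. The two valves stand side by side in the well, 83 mm apart along the box's y; which of the two is the marked one varies. Its axes are the box's.
- plain_handle (a joint): Angle of the other valve's handle, without a disc; same meaning of values. To be left alone.
- plain_tip (a point): End of the plain handle: a straight bare steel lever 14 mm wide and 8 mm thick, 50 mm from its pivot to this point, 48 mm above the table.
- bracket: Bystander: loose U-shaped steel bracket standing upside down on its two legs, 45 x 60 x 61 mm high with a stud on top, near the +y end of the box; origin at the centre of its underside.
- spray_can: Bystander: loose closed can, 60 mm across, 170 mm high, standing beyond the box's +y end; origin at the centre of its underside.
- parts_bin: Bystander: loose blue plastic open bin, 120 x 100 x 55 mm, standing beyond the box's -y end; origin at the centre of its underside.

How it is judged:
On the way, in this order (a step that is already met when the one before it is completed fails the run):
1. the cover is slid aside along its track, clear of the well (y of cover in the frame of valve_box above 0.1 m), for 0.2 s.
2. the marked handle is pushed shut (value of joint marked_handle above 1.45 rad), for 0.2 s.
At the end, for the whole second after the job is handed in: The marked handle is shut (within 0.12 rad of its stop), the cover lies flat and at rest in its track within about 19 mm of its far end, the plain handle's end has moved less than 15 mm and each bystander less than 30 mm (value of joint marked_handle above 1.45 rad and y of cover in the frame of valve_box above 0.1 m and not (z of cover in the frame of valve_box above 0.085 m or angle between cover's own z axis and vertical above 0.12 rad) and linear speed of cover below 0.01 m/s and distance of plain_tip from where it was at the start of the episode below 0.015 m and distance of each of bracket, spray_can, parts_bin from where it was at the start of the episode below 0.03 m); the robot touches nothing.
It fails at once if the cover is lifted or tilted out of its track (more than 15 mm up or 0.12 rad) (z of cover in the frame of valve_box above 0.085 m or angle between cover's own z axis and vertical above 0.12 rad).
It fails at once if the plain handle is moved (15 mm at its end) (distance of plain_tip from where it was at the start of the episode above 0.015 m).
It fails at once if the steel bracket is displaced (30 mm), lifted or knocked over (distance of bracket from where it was at the start of the episode above 0.03 m or angle between bracket's own z axis and vertical above 0.5 rad).
It fails at once if the can is displaced (30 mm), lifted or knocked over (distance of spray_can from where it was at the start of the episode above 0.03 m or angle between spray_can's own z axis and vertical above 0.5 rad).
It fails at once if the blue bin is displaced (30 mm), lifted or knocked over (distance of parts_bin from where it was at the start of the episode above 0.03 m or angle between parts_bin's own z axis and vertical above 0.5 rad).
It also fails if it takes over 51 s, if anything falls off the work surface, if the arm or the gripper's body presses on something with over 40 N, if the wrist force passes 120 N, or if a joint passes its speed limit or range.

## Working session

There is one attempt and no reset: what is moved stays moved. The work goes in short steps, Python scripts to look and compute and a tool call to move; the robot and the scene stay as the last step left them, time stands still between calls to the robot, and variables do not carry over. Pictures are saved under pics/ and viewed, at most 12 in all, crops included, and the job is handed in when it is done.

Besides the shell and the picture viewer there is one more tool, called after "Emit:" by a JSON object that holds its "fn" and its "kwargs", one argument or row to a line. move_arm: Moves the arm, as the interface text tells. Its arguments: {"type":"object","properties":{"plan":{"type":"array","items":{"type":"number"}},"newtons":{"type":"number"}},"required":["plan"]}

```bash
mkdir -p pics
python3 - <<'E'
from plant import ctrl,cams
import cv2
for n in("top","side"):
    r=cams.read_camera(n);cv2.imwrite(f"pics/{n}0.png",cv2.resize(r["color"][:,:,::-1],(800,600),interpolation=cv2.INTER_CUBIC))
    print(n,{k:v for k,v in r.items() if k!="color"})
s=ctrl.get_state();print(s)
E
```

```text
top {'fov_y': 49.288802832624604, 'cx': 253.58370024836236, 'cy': 195.04959585245015, 'origin': array([ 0.39288858, -0.02565363,  1.25606313]), 'orientation': array([-0.04419323,  0.05707685,  0.71308464, -0.69735177])}
side {'fov_y': 49.79576719395787, 'cx': 259.93781757760473, 'cy': 185.100796733481, 'origin': array([0.42919996, 1.00748414, 0.71122835]), 'orientation': array([-0.02442459,  0.48752258,  0.87101243, -0.05534   ])}
{'time': 0.1, 'qpos': array([-1.41699069e+00,  2.87117474e-01,  1.57804347e+00,  9.98443892e-06,
        1.27855145e+00, -1.49997227e-01]), 'dq': array([-0.00054388, -0.00039077, -0.00212913, -0.0010796 ,  0.00040595,
        0.00076423]), 'joint_efforts': array([ 1.34499423e-03, -4.07292831e+01, -2.93698275e+01, -1.37451711e-04,
        3.41674684e-03, -5.71586469e-06]), 'eef_pos': array([ 0.20185752, -0.64342013,  0.19555165]), 'tcp_rot': array([ 9.88484808e-01,  1.51316428e-01,  2.76080361e-06, -1.05987809e-03]), 'contact_force': array([-0.64694104,  0.77515986, -0.47200576]), 'wrist_torque': array([-0.0029719 ,  0.01990262,  0.00492584]), 'finger_force': 0.0, 'opening': 1.000827027970906}
```

View pics/top0.png

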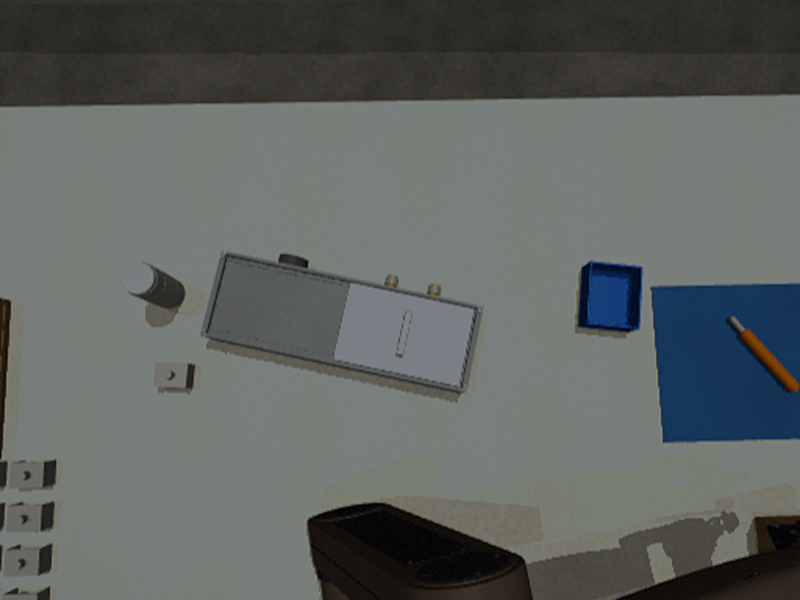

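View pics/side0.png

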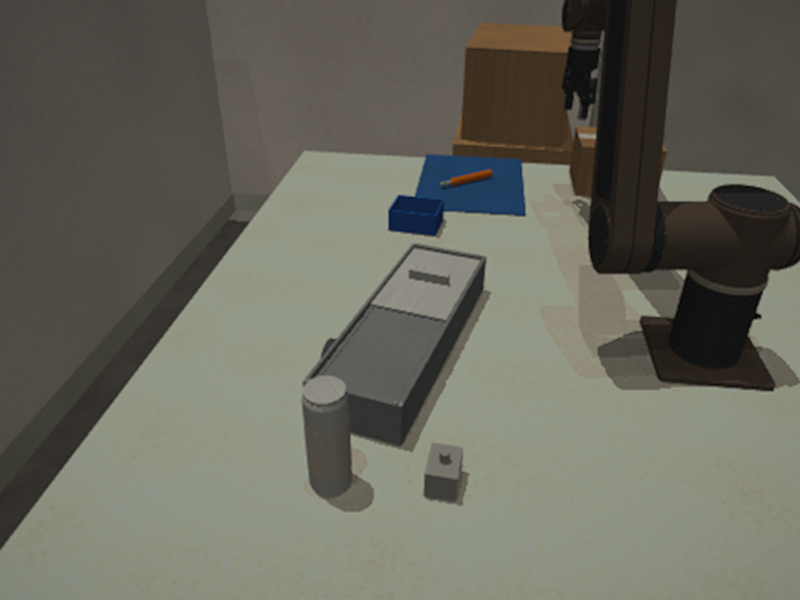

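The top view shows the box at corners (223,252), (482,306), (464,392), (203,337), with the cover over its right half. The rib runs from (410,311) to (400,356). The side view agrees: the bracket and the can are beyond the +y end.

```bash
cat > h.py <<'E'
import numpy as np
from plant import ctrl,cams
from scipy.spatial.transform import Rotation as R
from scipy.optimize import least_squares
def ray(r,u,v):   # native pixels -> plane
    f=192/np.tan(np.radians(r["fov_y"]/2))
    return R.from_quat(r["orientation"]).apply([(u-r["cx"])/f,-(v-r["cy"])/f,-1])
def at(r,p,z,s=.64,o=(0,0)):   # p in enlarged picture: scale s, native crop offset o
    d=ray(r,(p[0]+.5)*s-.5+o[0],(p[1]+.5)*s-.5+o[1]);c=r["origin"];return (c+d*(z-c[2])/d[2])[:2]
def rot(a):return np.array([[np.cos(a),-np.sin(a)],[np.sin(a),np.cos(a)]])
E
python3 - <<'E'
from h import *
r=cams.read_camera("top")
W=np.array([at(r,p,.079) for p in[(223,252),(482,306),(464,392),(203,337)]])
L=np.array([(80,245),(80,-245),(-80,-245),(-80,245)])/1e3
s=least_squares(lambda q:((rot(q[2])@L.T).T+q[:2]-W).ravel(),[.6,0,-.2]);print(s.x,np.degrees(s.x[2]),s.fun*1e3)
box=s.x
T=lambda p,z:rot(box[2]).T@(at(r,p,z)-box[:2])*1e3
for p in[(410,311),(400,356)]:print(T(p,.096))
print("seam",T((349,283),.076),T((334,361),.076),"br",at(r,(174,372),.061),"can",at(r,(137,278),.17))
st=ctrl.get_state();print(st["eef_pos"],R.from_quat(st["tcp_rot"]).as_matrix())
E
```

```text
[ 0.53494547  0.04883551 -0.22931698] -13.138895206446449 [ 1.10867449  2.81665606 -0.33970049 -3.00666586 -1.62937332 -5.4436922
  0.86039932  5.633702  ]
[  41.13897396 -115.23682852]
[ -41.37836357 -114.10138317]
seam [71.52101115  4.29634971] [-73.18589253   0.10396183] br [0.45124571 0.35598793] can [0.60443518 0.38679093]
[ 0.20187166 -0.64351948  0.19574135] [[ 9.54205717e-01  2.99151110e-01 -2.52733920e-04]
 [ 2.99151063e-01 -9.54204029e-01  1.81982406e-03]
 [ 3.03242664e-04 -1.81209215e-03 -9.99998312e-01]]
```

Emit:
{"fn": "move_arm", "kwargs": {
  "plan": [23, 42, 0, 0, 0, -2.5, 0, 23, 42, 0, 0, 0, -2.5, 0, 23, 42, 0, 0, 0, -2.5, 0, 23, 42, 0, 0, 0, -2.5, 0, 23, 42, 0, 0, 0, -2.5, 0, 23, 42, 0, 0, 0, -2.5, 0, 23, 42, 0, 0, 0, -2.5, 0, 23, 42, 0, 0, 0, -2.5, 0, 23, 42, 0, 0, 0, -2.5, 0, 23, 42, 0, 0, 0, -2.5, 0, 23, 42, 0, 0, 0, -2.5, 0, 23, 42, 0, 0, 0, -2.5, 0]
}}

```text
time: 1.35
eef_pos: [0.4784, -0.1381, 0.1968]
tcp_rot: [0.994, -0.111, 0.0, 0.0]
contact_force: [0.9, -1.4, 0.5]
opening: -0.001
finger_force: 0.0
```

Emit:
{"fn": "move_arm", "kwargs": {
  "plan": [10, 16, 0, 0, 0, 0, 0, 10, 17, -20, 0, 0, -0.4, 0, 0, 0, -35, 0, 0, 0, 0, 0, 0, -30, 0, 0, 0, 0, 0, 0, -20, 0, 0, 0, 0, 0, 0, -6, 0, 0, 0, 0, 0, 0, 0, 0, 0, 0, 0]
}}

```text
time: 2.05
eef_pos: [0.4972, -0.1068, 0.0849]
tcp_rot: [0.994, -0.113, -0.001, -0.0]
contact_force: [1.3, -0.5, 0.3]
opening: -0.001
finger_force: 0.0
```

Run:
```python
from h import *
import cv2
a=[cv2.convertScaleAbs(cv2.resize(cams.read_camera(n)["color"][y:y+150,x:x+200,::-1],None,fx=4,fy=4,interpolation=cv2.INTER_CUBIC)[:, :],alpha=1.5) for n,x,y in(("side",200,120),("top",160,140))]
for i,c in enumerate(a): a[i]=cv2.resize(c,(400,300))
cv2.imwrite("pics/1.png",np.hstack(a))
```

```text
(no output)
```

View pics/1.png

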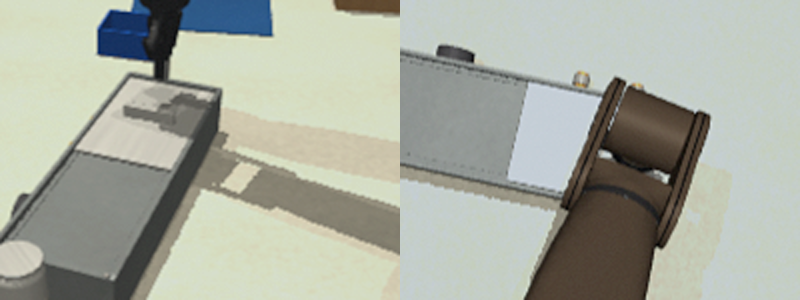

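The finger stands behind the rib, centred on it and about 20 mm clear.

Emit:
{"fn": "move_arm", "kwargs": {
  "plan": [2.3, 9.7, 0, 0, 0, 0, 0, 2.3, 9.7, 0, 0, 0, 0, 0, 2.3, 9.7, 0, 0, 0, 0, 0, 3.4, 14.6, 0, 0, 0, 0, 0, 3.4, 14.6, 0, 0, 0, 0, 0, 3.4, 14.6, 0, 0, 0, 0, 0, 3.4, 14.6, 0, 0, 0, 0, 0, 3.4, 14.6, 0, 0, 0, 0, 0, 3.4, 14.6, 0, 0, 0, 0, 0]
}}

```text
time: 3.05
eef_pos: [0.5255, 0.011, 0.0858]
tcp_rot: [0.994, -0.113, -0.0, -0.0]
contact_force: [0.4, 0.3, -0.6]
opening: -0.001
finger_force: 0.0
```

Run:
```python
from h import *
import cv2
a=[cv2.convertScaleAbs(cv2.resize(cams.read_camera(n)["color"][y:y+150,x:x+200,::-1],(400,300),interpolation=cv2.INTER_CUBIC),alpha=1.5) for n,x,y in(("side",180,120),("top",130,140))]
cv2.imwrite("pics/2.png",np.hstack(a))
```

```text
(no output)
```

View pics/2.png

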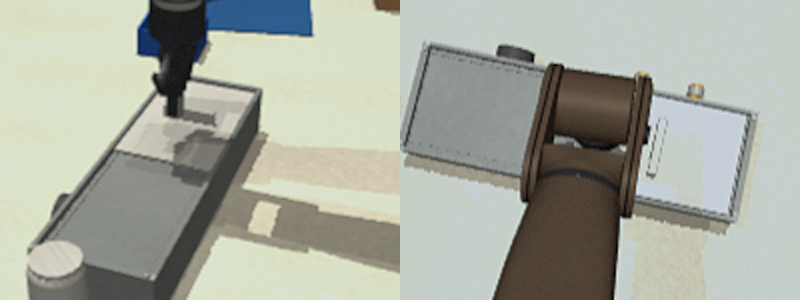

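Unexpected: the rib is still at its old place, (657,147) in the top crop, and the cover hasn't moved. I'll check where the finger tip really is.

```bash
cat >> h.py <<'E'
def proj(r,P):
    f=192/np.tan(np.radians(r["fov_y"]/2));q=R.from_quat(r["orientation"]).inv().apply(np.array(P)-r["origin"])
    return np.array([r["cx"]-f*q[0]/q[2],r["cy"]+f*q[1]/q[2]])
box=np.array([.535,.049,-.2293])
def w(x,y,z):return np.r_[rot(box[2])@[x/1e3,y/1e3]+box[:2],z/1e3]
E
python3 - <<'E'
from h import *
import cv2
r=cams.read_camera("side")
im=cv2.convertScaleAbs(cv2.resize(r["color"][110:230,190:350,::-1],(800,600),interpolation=cv2.INTER_CUBIC),alpha=1.5)
def m(P,c):
    u=(proj(r,P)-[190,110]+.5)*5;cv2.drawMarker(im,tuple(int(v) for v in u),c,0,14,1)
m(ctrl.get_state()["eef_pos"],(0,0,255))
for x in(-40,40):m(w(x,-114,96),(0,200,0))
for x in(-80,80):
  for y in(-245,245):m(w(x,y,79),(255,0,0))
cv2.imwrite("pics/3.png",im);print(ctrl.get_state())
E
```

```text
{'time': 3.2, 'qpos': array([-1.72986528e-01,  8.02558754e-02,  2.03119540e+00, -2.81758848e-04,
        1.03028678e+00,  1.62282843e+00]), 'dq': array([-0.02301018, -0.00383083,  0.00586879, -0.00515665,  0.00172242,
       -0.0075952 ]), 'joint_efforts': array([ 5.06325737e-01, -2.91568315e+01, -2.59986037e+01,  4.23415890e-02,
       -6.02525279e-05,  2.88676325e-02]), 'eef_pos': array([0.5253751 , 0.0105588 , 0.08574784]), 'tcp_rot': array([ 9.93685628e-01, -1.12200058e-01, -7.98689783e-05,  1.16176394e-04]), 'contact_force': array([ 0.42883554, -0.63732351,  0.51642325]), 'wrist_torque': array([-0.03293619, -0.05082339,  0.04208982]), 'finger_force': 0.0, 'opening': 0.0001430230156460371}
```

View pics/3.png

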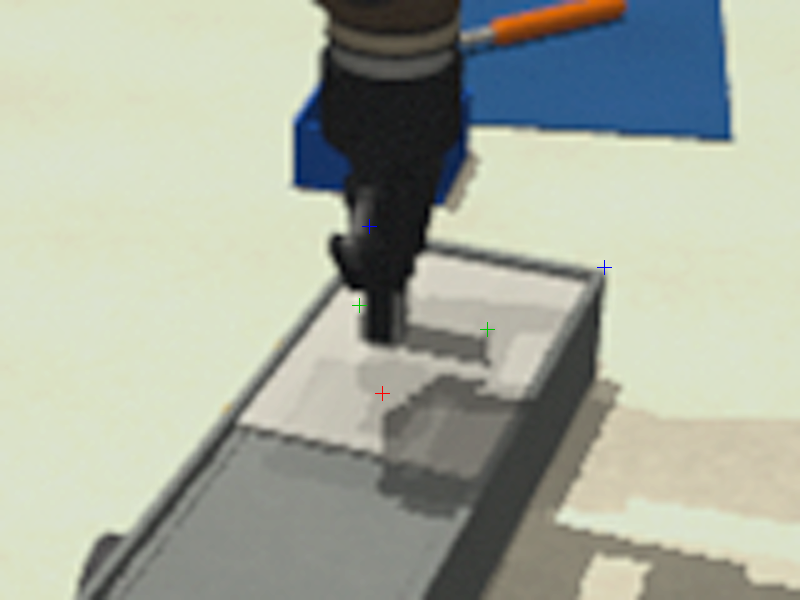

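Run:
```python
from h import *
r=cams.read_camera("side");t=cams.read_camera("top")
n=lambda u,v:np.array([u,v])
for nm,P,seen in(("start",[.2019,-.6435,.1957],n(578,113)*.64),("pic1",[.4972,-.1068,.0849],n(200+81,120+41)),("now",[.5254,.0106,.0857],n(190+383/5,110+343/5))):
    P=np.array(P);print(nm,seen,proj(r,P),[ (proj(r,P+d)).round(1) for d in([0,0,.03],[0,-.03,0],[.03,0,0])])
print([proj(t,[.5254,.0106,z]).round(1) for z in(.09,.2,.3)])
```

```text
start [369.92  72.32] [365.07293055  84.46200133] [array([366.2,  77. ]), array([364.4,  82.1]), array([357.4,  84.1])]
pic1 [281 161] [279.13901335 169.20662991] [array([279.5, 160.6]), array([279.9, 164.6]), array([269.5, 168.5])]
now [266.6 178.6] [265.96786463 188.2722556 ] [array([266.2, 179.2]), array([267.1, 182.9]), array([255.5, 187.5])]
[array([232.6, 208.1]), array([231.2, 203.2]), array([229.6, 197.8])]
```

Run:
```python
from h import *
import cv2
r=cams.read_camera("top")
im=cv2.convertScaleAbs(cv2.resize(r["color"][130:280,130:330,::-1],(800,600),interpolation=cv2.INTER_CUBIC),alpha=1.5)
for z in(.09,.2,.3):
    u=(proj(r,[.5254,.0106,z])-[130,130]+.5)*4;cv2.drawMarker(im,tuple(int(v) for v in u),(0,0,255),0,14,1)
for P in(w(-40,-114,96),w(40,-114,96),w(-80,-245,79),w(80,-245,79),w(80,245,79),w(-80,245,79)):
    u=(proj(r,P)-[130,130]+.5)*4;cv2.drawMarker(im,tuple(int(v) for v in u),(0,200,0),0,14,1)
cv2.imwrite("pics/4.png",im)
```

```text
(no output)
```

View pics/4.png

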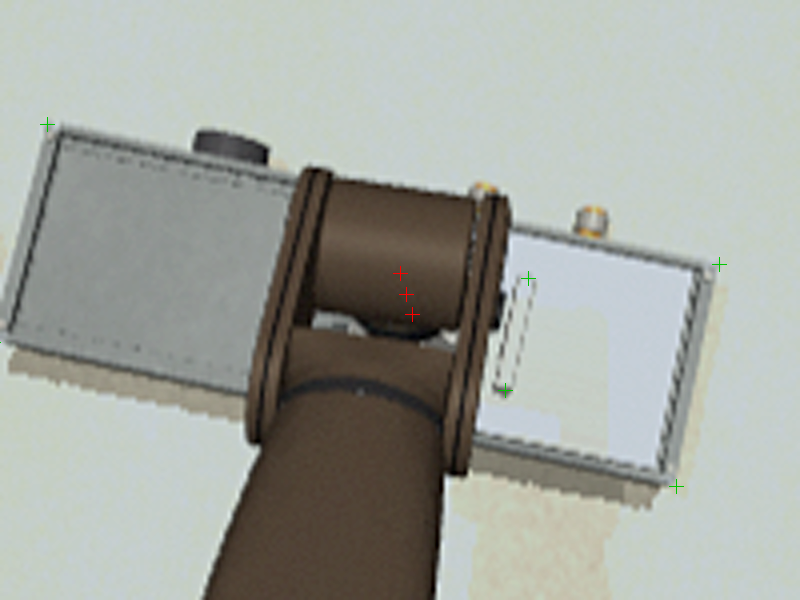

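The top view puts the wrist horizontally where it was reported, with the rib at (515,333). In the side view the finger tip stands about 30 mm higher than the reported TCP, so it passed over the rib. I'll go back, then lower gently and calibrate height by touch.

Emit:
{"fn": "move_arm", "kwargs": {
  "plan": [-7, -29, 0, 0, 0, 0, 0, -7, -29, 0, 0, 0, 0, 0, -7, -29, 0, 0, 0, 0, 0, -6, -30, 0, 0, 0, 0, 0, 0, 0, -6, 0, 0, 0, 0, 0, 0, -6, 0, 0, 0, 0, 0, 0, -4, 0, 0, 0, 0, 0, 0, -3, 0, 0, 0, 0, 0, 0, 0, 0, 0, 0, 0]
}}

```text
time: 4.25
eef_pos: [0.4978, -0.1064, 0.066]
tcp_rot: [0.994, -0.113, -0.001, -0.0]
contact_force: [-0.4, 0.5, -0.2]
opening: 0.001
finger_force: 0.0
```

Emit:
{"fn": "move_arm", "kwargs": {
  "plan": [0, 0, -3, 0, 0, 0, 0, 0, 0, -3, 0, 0, 0, 0, 0, 0, 0, 0, 0, 0, 0]
}}

```text
time: 4.55
eef_pos: [0.498, -0.107, 0.0604]
tcp_rot: [0.994, -0.113, -0.0, -0.0]
contact_force: [0.1, 0.4, -0.9]
opening: -0.0
finger_force: 0.0
```

Run:
```python
from h import *
import cv2
r=cams.read_camera("side")
im=cv2.convertScaleAbs(cv2.resize(r["color"][120:210,220:340,::-1],(800,600),interpolation=cv2.INTER_CUBIC),alpha=1.5)
P=ctrl.get_state()["eef_pos"];print(P)
for d in(0,.02,.03):
    u=(proj(r,P+[0,0,d])-[220,120]+.5)*800/120;cv2.drawMarker(im,tuple(int(v) for v in u),(0,0,255),0,14,1)
cv2.imwrite("pics/5.png",im)
```

```text
[ 0.4981235  -0.10715992  0.06058161]
```

View pics/5.png

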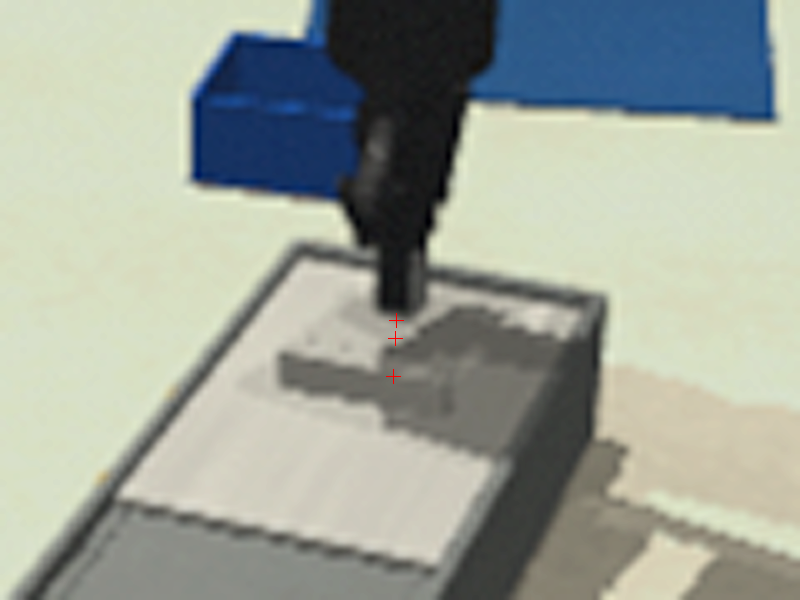

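The finger tip, at (402,308), is about 33 mm above the reported TCP and still clear of the cover. I'll keep lowering it.

Emit:
{"fn": "move_arm", "kwargs": {
  "plan": [0, 0, -3, 0, 0, 0, 0, 0, 0, -3, 0, 0, 0, 0, 0, 0, -2, 0, 0, 0, 0, 0, 0, 0, 0, 0, 0, 0]
}}

```text
time: 5.0
eef_pos: [0.4979, -0.1073, 0.0523]
tcp_rot: [0.994, -0.113, -0.0, -0.0]
contact_force: [-1.2, -0.5, -0.5]
opening: -0.0
finger_force: 0.0
```

Emit:
{"fn": "move_arm", "kwargs": {
  "plan": [0, 0, -2, 0, 0, 0, 0, 0, 0, 0, 0, 0, 0, 0]
}}

```text
time: 5.2
eef_pos: [0.4981, -0.1073, 0.0506]
tcp_rot: [0.994, -0.113, -0.0, -0.0]
contact_force: [-0.4, 0.8, 0.6]
opening: -0.004
finger_force: 0.0
```

Emit:
{"fn": "move_arm", "kwargs": {
  "plan": [0, 0, -2, 0, 0, 0, 0, 0, 0, 0, 0, 0, 0, 0]
}}

```text
time: 5.4
eef_pos: [0.4981, -0.1073, 0.0486]
tcp_rot: [0.994, -0.113, -0.0, -0.0]
contact_force: [-0.4, -0.2, 0.1]
opening: 0.001
finger_force: 0.0
```

Emit:
{"fn": "move_arm", "kwargs": {
  "plan": [0, 0, -2, 0, 0, 0, 0, 0, 0, 0, 0, 0, 0, 0]
}}

```text
time: 5.6
eef_pos: [0.4981, -0.1073, 0.0466]
tcp_rot: [0.994, -0.113, -0.0, -0.0]
contact_force: [0.4, -0.8, 0.1]
opening: -0.003
finger_force: 0.0
```

Emit:
{"fn": "move_arm", "kwargs": {
  "plan": [0, 0, -2, 0, 0, 0, 0, 0, 0, 0, 0, 0, 0, 0]
}}

```text
time: 5.8
eef_pos: [0.498, -0.1073, 0.0445]
tcp_rot: [0.994, -0.113, -0.0, -0.0]
contact_force: [-1.1, 0.6, -0.3]
opening: -0.001
finger_force: 0.0
```

Emit:
{"fn": "move_arm", "kwargs": {
  "plan": [0, 0, -1.5, 0, 0, 0, 0, 0, 0, 0, 0, 0, 0, 0]
}}

```text
time: 6.0
eef_pos: [0.4981, -0.1073, 0.0431]
tcp_rot: [0.994, -0.113, -0.0, -0.0]
contact_force: [-0.5, -0.5, 0.8]
opening: 0.001
finger_force: 0.0
```

Emit:
{"fn": "move_arm", "kwargs": {
  "plan": [0, 0, -1.5, 0, 0, 0, 0, 0, 0, 0, 0, 0, 0, 0]
}}

```text
time: 6.2
eef_pos: [0.4981, -0.1073, 0.0417]
tcp_rot: [0.994, -0.113, -0.0, -0.0]
contact_force: [-0.1, -0.3, -0.3]
opening: -0.0
finger_force: 0.0
```

Emit:
{"fn": "move_arm", "kwargs": {
  "plan": [0, 0, -1.5, 0, 0, 0, 0, 0, 0, 0, 0, 0, 0, 0]
}}

```text
time: 6.4
eef_pos: [0.4982, -0.1074, 0.0416]
tcp_rot: [0.994, -0.113, -0.001, -0.0]
contact_force: [-3.4, 1.2, 8.2]
opening: 0.005
finger_force: 3.6
```

Run:
```python
from h import *
import cv2
r=cams.read_camera("side")
im=cv2.convertScaleAbs(cv2.resize(r["color"][120:210,220:340,::-1],(800,600),interpolation=cv2.INTER_CUBIC),alpha=1.5)
P=ctrl.get_state()["eef_pos"];print(P,ctrl.get_state()["contact_force"])
for d in(.02,.033):
    u=(proj(r,P+[0,0,d])-[220,120]+.5)*800/120;cv2.drawMarker(im,tuple(int(v) for v in u),(0,0,255),0,14,1)
cv2.imwrite("pics/6.png",im)
```

```text
[ 0.49823933 -0.10735516  0.04155095] [-3.89329961  1.70287088  6.01525721]
```

View pics/6.png

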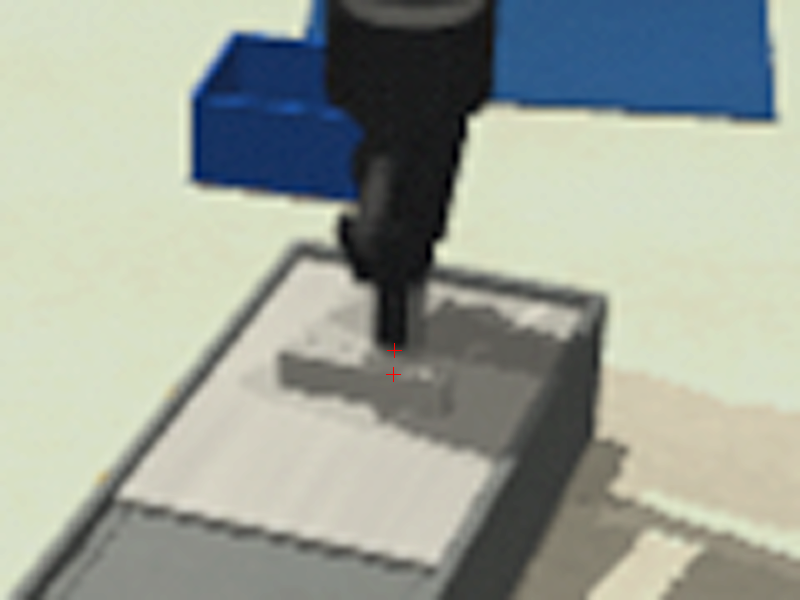

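It touched the cover at a reported z of 0.0416, so the true tip height is reported z + 34.5 mm. The tip, at (393,345), is behind the rib. I'll raise 8 mm and push.

Emit:
{"fn": "move_arm", "kwargs": {
  "plan": [0, 0, 8, 0, 0, 0, 0, 2.3, 9.7, 0, 0, 0, 0, 0, 2.3, 9.7, 0, 0, 0, 0, 0, 2.3, 9.7, 0, 0, 0, 0, 0, 2.3, 9.7, 0, 0, 0, 0, 0, 2.3, 9.7, 0, 0, 0, 0, 0]
}}

```text
time: 7.05
eef_pos: [0.5098, -0.0582, 0.0482]
tcp_rot: [0.994, -0.113, -0.0, 0.0]
contact_force: [-0.7, -2.4, 0.6]
opening: -0.002
finger_force: 1.3
```

Emit:
{"fn": "move_arm", "kwargs": {
  "plan": [3.5, 15, 0, 0, 0, 0, 0, 3.5, 15, 0, 0, 0, 0, 0, 3.5, 15, 0, 0, 0, 0, 0, 3.5, 15, 0, 0, 0, 0, 0, 3.5, 15, 0, 0, 0, 0, 0, 3.5, 15, 0, 0, 0, 0, 0, 3.5, 15, 0, 0, 0, 0, 0, 3.5, 15, 0, 0, 0, 0, 0, 3.5, 15, 0, 0, 0, 0, 0, 3.5, 15, 0, 0, 0, 0, 0, 3.5, 15, 0, 0, 0, 0, 0, 2.3, 10, 0, 0, 0, 0, 0]
}}

```text
time: 8.25
eef_pos: [0.5507, 0.1177, 0.0482]
tcp_rot: [0.994, -0.113, -0.0, -0.0]
contact_force: [-0.5, -2.4, 0.8]
opening: 0.001
finger_force: 1.4
```

Emit:
{"fn": "move_arm", "kwargs": {
  "plan": [1.2, 5, 0, 0, 0, 0, 0, 1.2, 5, 0, 0, 0, 0, 0, 1.2, 5, 0, 0, 0, 0, 0, 0, 0, 0, 0, 0, 0, 0]
}}

```text
time: 8.65
eef_pos: [0.5543, 0.1319, 0.0484]
tcp_rot: [0.994, -0.113, 0.0, -0.001]
contact_force: [0.0, -0.3, -0.4]
opening: 0.0
finger_force: 0.0
```

Emit:
{"fn": "move_arm", "kwargs": {
  "plan": [1, 4, 0, 0, 0, 0, 0, 1, 4, 0, 0, 0, 0, 0, 0, 0, 0, 0, 0, 0, 0]
}}

```text
time: 8.95
eef_pos: [0.5564, 0.1396, 0.0484]
tcp_rot: [0.994, -0.113, 0.0, -0.0]
contact_force: [0.6, -0.9, -0.3]
opening: -0.003
finger_force: 0.4
```

Emit:
{"fn": "move_arm", "kwargs": {
  "plan": [0.8, 3, 0, 0, 0, 0, 0, 0.8, 3, 0, 0, 0, 0, 0, 0, 0, 0, 0, 0, 0, 0]
}}

```text
time: 9.25
eef_pos: [0.5579, 0.1456, 0.0483]
tcp_rot: [0.994, -0.113, 0.0, -0.0]
contact_force: [0.6, -0.8, 0.7]
opening: -0.001
finger_force: 0.6
```

Emit:
{"fn": "move_arm", "kwargs": {
  "plan": [0.5, 2, 0, 0, 0, 0, 0, 0, 0, 0, 0, 0, 0, 0]
}}

```text
time: 9.45
eef_pos: [0.5579, 0.1463, 0.0484]
tcp_rot: [0.994, -0.113, -0.001, 0.001]
contact_force: [-1.2, -5.3, 1.1]
opening: 0.004
finger_force: 2.7
```

The cover is at its stop. I'll back off, rise and look at the well.

Emit:
{"fn": "move_arm", "kwargs": {
  "plan": [-1.5, -6, 0, 0, 0, 0, 0, 0, 0, 40, 0, 0, 0, 0, 0, 0, 40, 0, 0, 0, 0, 10, 40, 0, 0, 0, 0, 0, 0, 0, 0, 0, 0, 0, 0]
}}

```text
time: 9.95
eef_pos: [0.5688, 0.1845, 0.1312]
tcp_rot: [0.994, -0.112, 0.003, -0.002]
contact_force: [-0.3, -0.3, -0.5]
opening: 0.001
finger_force: 0.0
```

Run:
```python
from h import *
import cv2
r=cams.read_camera("top")
cv2.imwrite("pics/7.png",cv2.convertScaleAbs(cv2.resize(r["color"][170:260,190:310,::-1],(800,600),interpolation=cv2.INTER_CUBIC),alpha=1.6))
```

```text
(no output)
```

View pics/7.png

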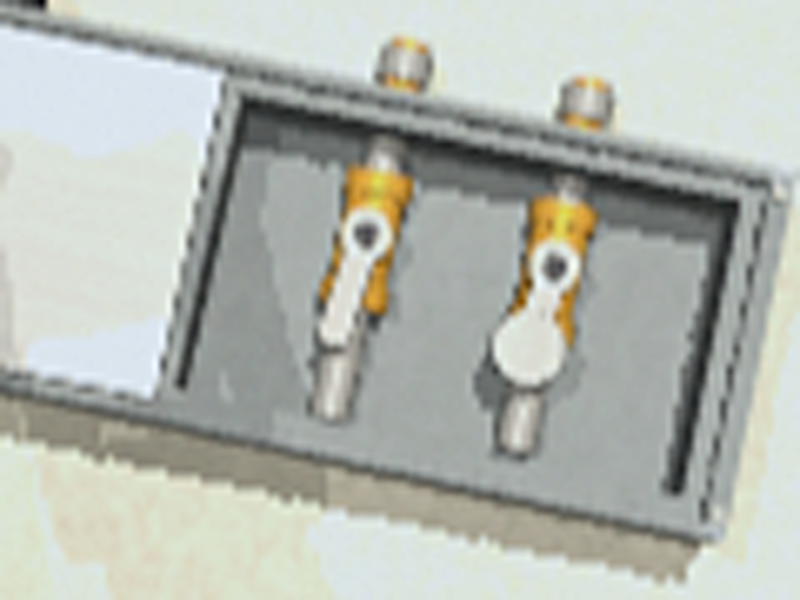

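The cover is clear of the well. The marked valve is the -y one, with its pivot at (555,264) and disc at (529,349). The plain valve has its pivot at (367,232) and tip at (335,345).

Run:
```python
from h import *
r=cams.read_camera("top")
for n,p,z in(("piv",(555,264),.052),("disc",(529,349),.062),("ppiv",(367,232),.052),("ptip",(335,347),.052),("corner+x-y",(785,185),.079),("corner-x-y",(713,535),.079)):
    a=at(r,p,z,.15,(190,170));print(n,a.round(4),(rot(box[2]).T@(a-box[:2])*1e3).round(1))
```

```text
piv [ 0.5239 -0.1044] [  24.1 -151.9]
disc [ 0.4865 -0.0915] [ -15.3 -147.9]
ppiv [ 0.5397 -0.0231] [ 21.  -69.2]
ptip [ 0.49   -0.0083] [-30.8 -66. ]
corner+x-y [ 0.5528 -0.2019] [  74.3 -240.3]
corner-x-y [ 0.4054 -0.1655] [ -77.4 -238.3]
```

Emit:
{"fn": "move_arm", "kwargs": {
  "plan": [-11.6, -40, 0, 0, 0, 0, 0, -11.6, -40, 0, 0, 0, 0, 0, -11.6, -40, 0, 0, 0, 0, 0, -11.6, -40, 0, 0, 0, 0, 0, -11.6, -40, 0, 0, 0, 0, 0, -11.6, -40, 0, 0, 0, 0, 0, -11.6, -40, 0, 0, 0, 0, 0, -11.6, -39, 0, 0, 0, 0, 0, 0, 0, -40, 0, 0, 0, 0, 0, 0, 0, 0, 0, 0, 0]
}}

```text
time: 11.05
eef_pos: [0.469, -0.1371, 0.083]
tcp_rot: [0.993, -0.115, -0.005, -0.002]
contact_force: [-0.5, -0.1, -1.1]
opening: -0.001
finger_force: 0.0
```

Emit:
{"fn": "move_arm", "kwargs": {
  "plan": [5, 3, -10, 0, 0, 0, 0, 0, 0, -20, 0, 0, 0, 0, 0, 0, -10, 0, 0, 0, 0, 0, 0, 0, 0, 0, 0, 0, 0, 0, 0, 0, 0, 0, 0]
}}

```text
time: 11.55
eef_pos: [0.4795, -0.1345, 0.0489]
tcp_rot: [0.994, -0.113, 0.0, 0.0]
contact_force: [0.9, -0.6, 0.6]
opening: -0.001
finger_force: 0.0
```

Run:
```python
from h import *
import cv2
r=cams.read_camera("side")
im=cv2.convertScaleAbs(cv2.resize(r["color"][120:210,220:340,::-1],(800,600),interpolation=cv2.INTER_CUBIC),alpha=1.6)
P=ctrl.get_state()["eef_pos"];print(P,rot(box[2]).T@(P[:2]-box[:2])*1e3)
u=(proj(r,P+[0,0,.0345])-[220,120]+.5)*800/120;cv2.drawMarker(im,tuple(int(v) for v in u),(0,0,255),0,14,1)
cv2.imwrite("pics/8.png",im)
```

```text
[ 0.47979872 -0.13479526  0.04927429] [ -11.98051469 -191.53157863]
```

View pics/8.png

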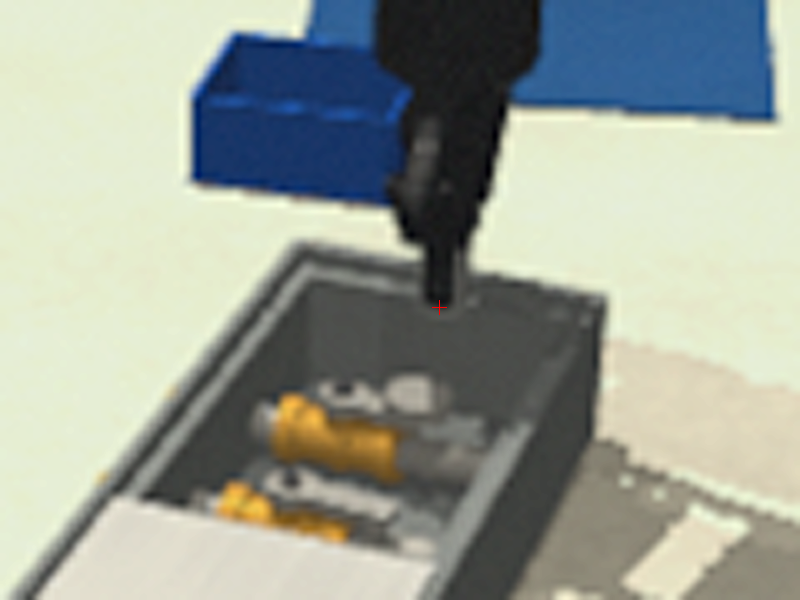

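The finger is inside the well, about 25 mm to the -y side of the disc at (412,390). I'll descend.

Emit:
{"fn": "move_arm", "kwargs": {
  "plan": [-4, 1, -10, 0, 0, 0, 0, 0, 0, -14, 0, 0, 0, 0, 0, 0, -10, 0, 0, 0, 0, 0, 0, 0, 0, 0, 0, 0]
}}

```text
time: 12.0
eef_pos: [0.4731, -0.133, 0.0119]
tcp_rot: [0.994, -0.113, -0.002, -0.001]
contact_force: [-0.3, 0.8, 0.2]
opening: -0.002
finger_force: 0.0
```

Emit:
{"fn": "move_arm", "kwargs": {
  "plan": [1.7, 9.3, 0, 0, 0, 0, 0, 1.6, 9.4, 0, 0, 0, 0, 0, -1.9, 5, 0, 0, 0, 0, 0, -1.9, 5.1, 0, 0, 0, 0, 0, 0, 0, 0, 0, 0, 0, 0]
}}

```text
time: 12.5
eef_pos: [0.4745, -0.1044, 0.0147]
tcp_rot: [0.994, -0.113, 0.0, -0.0]
contact_force: [-0.8, -1.0, 0.3]
opening: 0.001
finger_force: 0.5
```

Emit:
{"fn": "move_arm", "kwargs": {
  "plan": [1.1, 6.2, 0, 0, 0, 0, 0, 1.1, 6.2, 0, 0, 0, 0, 0, 1.1, 6.2, 0, 0, 0, 0, 0, 0, 0, 0, 0, 0, 0, 0]
}}

```text
time: 12.9
eef_pos: [0.4773, -0.0851, 0.014]
tcp_rot: [0.994, -0.113, -0.001, -0.001]
contact_force: [-0.9, 0.2, -0.6]
opening: -0.0
finger_force: 0.4
```

Emit:
{"fn": "move_arm", "kwargs": {
  "plan": [3.6, 5, 0, 0, 0, 0, 0, 3.6, 5, 0, 0, 0, 0, 0, 3.6, 5, 0, 0, 0, 0, 0, 4.9, 3.3, 0, 0, 0, 0, 0, 4.9, 3.3, 0, 0, 0, 0, 0, 4.9, 3.3, 0, 0, 0, 0, 0, 0, 0, 0, 0, 0, 0, 0]
}}

```text
time: 13.6
eef_pos: [0.5041, -0.0609, 0.0143]
tcp_rot: [0.994, -0.113, 0.0, -0.0]
contact_force: [-0.6, 0.4, -0.6]
opening: -0.001
finger_force: 0.3
```

Emit:
{"fn": "move_arm", "kwargs": {
  "plan": [3, -0.7, 0, 0, 0, 0, 0, 2, -0.4, 0, 0, 0, 0, 0, 0, 0, 0, 0, 0, 0, 0]
}}

```text
time: 13.9
eef_pos: [0.5052, -0.061, 0.0138]
tcp_rot: [0.994, -0.113, -0.005, -0.001]
contact_force: [-9.6, 4.5, 6.8]
opening: -0.002
finger_force: 4.9
```

Run:
```python
from h import *
import cv2
r=cams.read_camera("side")
im=cv2.convertScaleAbs(cv2.resize(r["color"][120:210,220:340,::-1],(800,600),interpolation=cv2.INTER_CUBIC),alpha=1.6)
P=ctrl.get_state()["eef_pos"];print(P,rot(box[2]).T@(P[:2]-box[:2])*1e3,ctrl.get_state()["contact_force"])
cv2.imwrite("pics/9.png",im)
```

```text
[ 0.50516782 -0.06104756  0.01380813] [  -4.0379864  -113.94788136] [-8.12346863  4.18090278  5.08744978]
```

The force rose at the expected end position. I'll back off, rise and look.

Emit:
{"fn": "move_arm", "kwargs": {
  "plan": [-5, 1.2, 0, 0, 0, 0, 0, -7, 1.6, 0, 0, 0, 0, 0, 0, 0, 40, 0, 0, 0, 0, 0, 0, 45, 0, 0, 0, 0, 0, 0, 45, 0, 0, 0, 0, 5, 45, 0, 0, 0, 0, 0, 5, 45, 0, 0, 0, 0, 0, 5, 45, 0, 0, 0, 0, 0, 5, 45, 0, 0, 0, 0, 0, 5, 45, 0, 0, 0, 0, 0, 0, 0, 0, 0, 0, 0, 0]
}}

```text
time: 15.05
eef_pos: [0.5217, 0.1695, 0.145]
tcp_rot: [0.994, -0.111, 0.001, -0.001]
contact_force: [0.8, -0.4, 0.3]
opening: -0.001
finger_force: 0.0
```

Run:
```python
from h import *
import cv2
r=cams.read_camera("top")
cv2.imwrite("pics/10.png",cv2.convertScaleAbs(cv2.resize(r["color"][125:275,110:310,::-1],(800,600),interpolation=cv2.INTER_CUBIC),alpha=1.6))
print(ctrl.get_state()["contact_force"])
```

```text
[-0.23197808 -0.76439097 -0.06281734]
```

View pics/10.png

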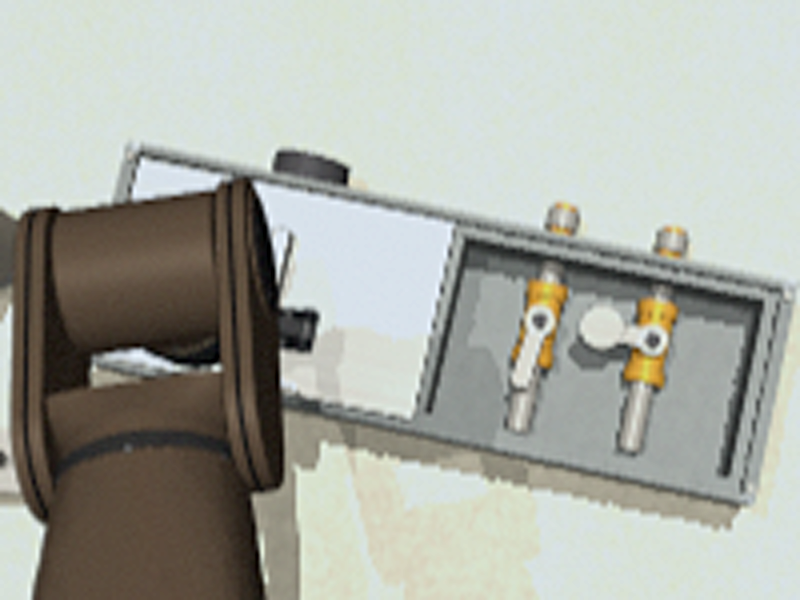

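The lever, from pivot (653,340) to disc (602,327), lies along the box's +y axis, so the valve is shut. The plain handle hasn't moved, the cover is open, and the arm is clear.

```bash
python3 -c "
from plant import order
print(order.sign_off())"
```

```text
the job is handed in; nothing more can be done
None
```

The job is handed in: the cover was slid to its far stop, the disc handle pushed fully shut, and the last view shows the plain handle in place; the can, bracket and bin were never touched, though I didn't check them in a final picture.

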